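Spin the sewing head's balance wheel and stop it on the timing mark

ROBOT

A 6-joint arm with a two-finger parallel gripper is mounted at the origin on the work surface. World frame = base frame: x ahead of the robot, y to its left, z up, the work surface at z = 0. Lengths are in mm, angles in rad, forces in N, time in s.
With the tool pointing down it reaches from about 300 to 775 mm from the base axis. Payload 14.6 kg.
Tool frame: the origin (TCP) lies midway between the tips of the shut fingers; the grasp point (between the pads) lies 19 mm behind it (manip.grip_depth is the distance from the TCP to the grasp point, in mm); x points along the fingers, y is the direction in which the jaws open and shut, and the axes are right-handed (so a half turn about x gives the same grasp; the last joint's range is limited). The gripper opens to 94 mm and grips with 3 to 60 N. Pads are 16 mm wide; open, the fingers measure 119 mm over their backs; the gripper's body (75 mm by 177 mm) begins 78 mm behind the grasp point.
Start: joints at [1.215, 0.3, 1.521, -0, 1.321, -0.067], TCP at [156.639, 527.213, 205.446] pointing down, gripper open.
Joint ranges: [-3.03, 3.03], [-0.79, 2.21], [0.23, 2.52], [-1.04, 4.18], [0, 3.07], [-2.55, 2.55]. Speed limits (rad/s): [2.22, 2.22, 2.57, 3.14, 3.14, 3.14].

INTERFACE

Orientations are given as [roll, pitch, yaw] about the fixed x, y, z axes, in that order (R = Rz(yaw) Ry(pitch) Rx(roll)).
In Python, from cell import readout, cams, ticket, manip gives the robot as it stands. The module is installed in compiled form; this text tells all that it offers.
- The arm moves only by the tool apply_moves, never from a script. Its argument "plan" is one flat list of numbers, 7 for each row, row after row: the turn, a rotation vector about the tool's x, y, z in rad, then the shift along the tool's x, y, z in m, then the opening in per cent of the stroke, from 0 (shut) to 100 (fully open). In form: [wx, wy, wz, x, y, z, fingers, wx, wy, wz, x, y, z, fingers, ...]. A call has 1 to 5 rows; each row shifts and turns the commanded pose from where the row before left it, along the tool's axes as they then stand; what a row does not reach is not made up. A row lasts 1/8 s, in which the tool goes at most 62.5 mm and 10.7 degrees, less where a joint would pass 70% of its speed; a pose out of reach is approached as far as the arm can. A call with a gripper value outside its range is refused whole. The fingers move at their own pace and stop on an object; "force" is the grip in N (left out, the last holds). Time passes only in rows, so rows that do not move let the fingers close. It gives the time, the measured TCP pose, the force and the opening at its end, in the units of the state.
- readout.read_state(): the state, without advancing time (a new reading comes with each control period).
- cams.camera(name): name is "scene" or "top" or "wrist"; returns a dict with "image" (400x640x3 uint8, red, green, blue), "fovy" (degrees; the focal length in pixels is half the picture's height over the tangent of half this angle, whatever the lens; pixels are square), "cx", "cy" (the principal point, pixels), "position" and "orientation" of the camera in the world; the wrist camera has in their place "T_tool_cam" (4x4, takes a point from camera to tool coordinates, whose origin is the TCP and whose axes are the tool frame's). Camera axes: x right, y down, z forward; pixel columns grow to the right and rows downward; lengths in mm; the calibration is good to about 2 mm. A picture is of the moment at which its call begins: read the wrist's pose just before it. There is no depth.
- ticket.sign_off(): hands the job in, once; it reports no verdict.
The state is a dict: "clock": time; "joints": joint angles; "qd": joint speeds; "effort": joint torques, N m; "eef_pos": TCP position; "eef_rot": TCP orientation; "wrist_force": force on the tool from outside, world axes, zero at the start; "moment": the same for the moment, N m; "finger_gap": finger opening in mm.
Only numpy, scipy, OpenCV 4.12 (cv2) and the standard library are available. Lean on these libraries where they do the work, as an engineer would, in place of code of your own. Each camera call takes 0.05 s, during which the arm holds its last target.

TASK

The sewing machine head has just been oiled and its needle bar is still out: with a fingertip on the rim, flick the balance wheel once into a brisk spin the way the machine sews (top of the wheel coming towards the robot) and let it run on untouched for at least a second, to see that the shaft is free. Then brake it with a fingertip as the white timing mark comes up to the pointer rib on top and leave it at rest with the mark lined up with the pointer; drawing it the last bit under the finger is fine, but do not let it stop elsewhere and turn it round from there. Finish with the hand clear of the wheel, and leave the oiler, the screwdriver and the tray with the needle bar where they are.

Things in the scene. Friction and masses are not known exactly. Their poses are not given: they have to be found in the camera images.
- head: Fixed pale sewing machine head, 178 mm wide (x), 478 mm long (y), bed top 68 mm high. Origin on the table right under the middle of the balance wheel; x points level from the robot's (operator's) side to the far side, y along the shaft from wheel to needle end, z up. Position and yaw vary. From y +45 mm on it is up to 281 mm high; a thin thread pin at y +300 mm reaches 305 mm.
- balance_wheel (a joint): Balance (hand) wheel at the right end of the head, dark steel, free-running, shaft along the head's y. Radians, no limits: 0 and every whole turn = mark at the pointer on top; starts -5.0 to -2.4; grows as the top of the wheel moves towards the robot (head's -x), the sewing way. Inertia about 0.0035 kg m2; coasting it loses 0.4 to 1.3 rad/s each second; stays where left. Brisk: over 2 rad/s for that second.
- wheel_mark (a point): Middle of the white painted timing mark on the rim, 6 mm wide along the rim and running right across it and over the outer edge; the point lies on the rim surface, 62 mm from the shaft axis, and goes round with the wheel.
- pointer (a point): Fixed point on the very top of the rim, at the middle of its width, 280 mm above the table, where the mark must stop; axes as the head's. The pointer itself is a cast rib 5 mm wide with a white top on the shaft housing, right beside the rim (head's y +15 to +47 mm), its top about 1 mm below the rim's.
- wheel_hub (a point): Centre of the wheel on its shaft axis, 218 mm above the table, axes as the head's. Wheel: 124 mm diameter, smooth rim 26 mm wide (head's y -13 to +13 mm), then a belt groove of 44 mm radius to y +27.5 mm, then the fixed shaft housing of 56 mm radius. A fingertip pressed 2 to 3 mm down on the rim's top drives or brakes the wheel by friction; drawn slowly along, the rim goes with it.
- oiler: Loose white plastic oil bottle with a spout, 52 mm diameter, 150 mm tall, origin under its base. Leave alone.
- screwdriver: Loose screwdriver with a black handle, 190 mm long, lying on the table, handle towards its own -x. Leave alone.
- tray: Loose low aluminium parts tray, 100 x 190 x 22 mm, origin under its middle. Leave alone.
- needle_bar: The removed needle bar, a steel rod 7 mm thick and 140 mm long with a clamp block, lying in the tray. Leave alone.

How it is judged:
By the outcome, as a careful person would: the job done as asked, in the order asked, and still so for the second after the job is handed in, with the robot touching nothing.
It also fails if it takes over 48 s, if anything falls off the work surface, if the arm or the gripper's body presses on something with over 40 N, if the wrist force passes 120 N, or if a joint passes its speed limit or range.

## Working session

There is one attempt and no reset: what is moved stays moved. The work goes in short steps, Python scripts to look and compute and a tool call to move; the robot and the scene stay as the last step left them, time stands still between calls to the robot, and variables do not carry over. Pictures are saved under pics/ and viewed, and the job is handed in when it is done.

Besides the shell and the picture viewer there is one more tool, called after "Emit:" as a command line: name --argument value ..., lists and objects as JSON in quotes. apply_moves: Moves the arm, as the interface text tells. Its arguments: {"type":"object","properties":{"plan":{"type":"array","items":{"type":"number"}},"force":{"type":"number"}},"required":["plan"]}

```bash
mkdir -p pics
python3 - <<'E'
from cell import readout, cams, ticket, manip
import cv2
print(readout.read_state())
for n in ("scene","top","wrist"):
    c=cams.camera(n); cv2.imwrite(f"pics/a_{n}.png",c["image"][:,:,::-1])
    print(n,{k:v for k,v in c.items() if k!="image"})
E
```

```text
{'clock': 0.0, 'joints': array([ 1.21536153e+00,  3.00483879e-01,  1.52158403e+00, -1.67806902e-05,
        1.32065205e+00, -6.65697176e-02]), 'qd': array([ 0.00057603,  0.00088068,  0.00016282,  0.00049357, -0.00052132,
       -0.00069945]), 'effort': array([-4.76944206e-04, -5.31806731e+01, -3.52735698e+01,  7.07880151e-02,
        2.44071818e-02, -8.89574630e-05]), 'eef_pos': array([156.5786774 , 526.97819559, 204.87805947]), 'eef_rot': array([-1.62294885,  1.5696689 , -1.91180976]), 'wrist_force': array([-0.32621539, -0.55568063,  1.2360112 ]), 'moment': array([ 0.02518899, -0.00204053, -0.00530798]), 'finger_gap': 93.77760965931233}
scene {'fovy': 50.19087352385263, 'cx': 326.8455924498598, 'cy': 198.64694984058823, 'position': array([ 925.42510499, -462.70214708,  886.81203005]), 'orientation': array([-2.5773343 , -0.01484473,  0.89529609])}
top {'fovy': 53.35822177484149, 'cx': 316.32793565491687, 'cy': 201.27592897748903, 'position': array([ 471.68816636, -143.9775925 ,  986.3000929 ]), 'orientation': array([-3.01234062, -0.03356837, -1.58826791])}
wrist {'fovy': 58.05761486720794, 'cx': 323.0141528417265, 'cy': 205.34303604923082, 'T_tool_cam': array([[-7.01671980e-04, -2.41228713e-01,  9.70468040e-01,
        -1.80200789e+02],
       [ 9.99999492e-01, -8.71622275e-04,  5.06365263e-04,
         2.21631362e+00],
       [ 7.23731719e-04,  9.70467902e-01,  2.41229202e-01,
        -6.95250459e+01],
       [ 0.00000000e+00,  0.00000000e+00,  0.00000000e+00,
         1.00000000e+00]])}
```

View pics/a_scene.png

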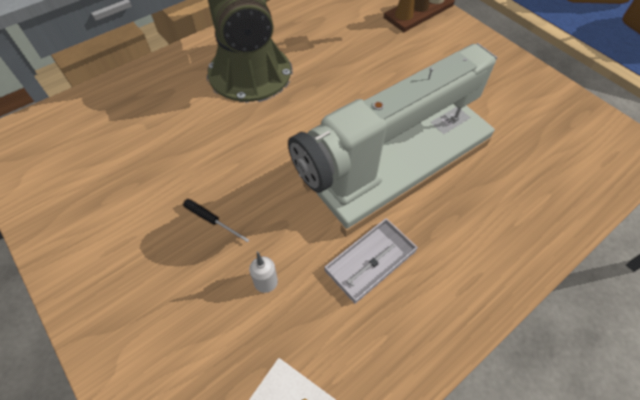

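View pics/a_top.png

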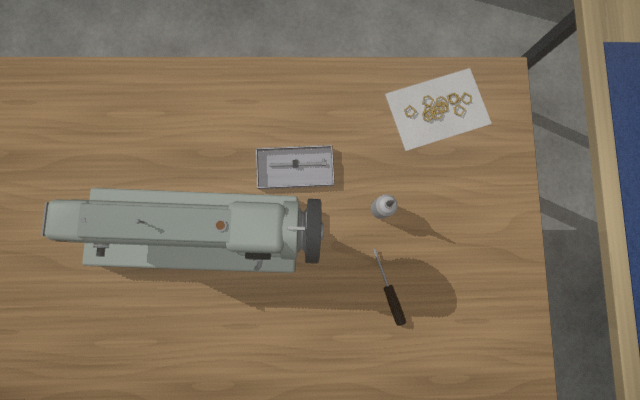

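View pics/a_wrist.png

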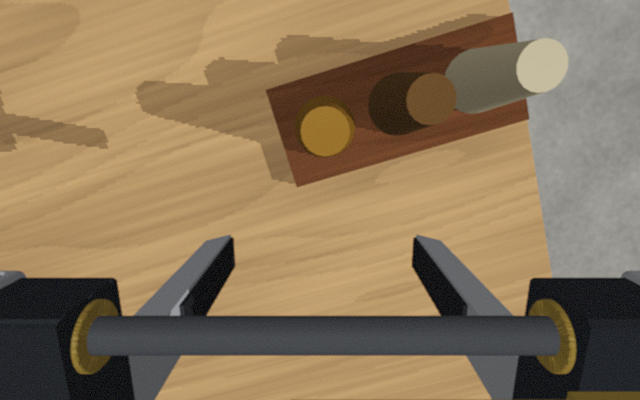

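The scene and top pictures both show the wheel: at about (310,160) in scene and (314,231) in top. The pointer rib is at (297,229) in top. The wrist view shows only a block at the far side. Next, zoom and measure.

```bash
cat > h.py <<'E'
import numpy as np, cv2
from scipy.spatial.transform import Rotation as R
def cam(c,st=None):
    f=200/np.tan(np.radians(c["fovy"])/2)
    if "position" in c:
        p=np.array(c["position"]); M=R.from_euler("xyz",c["orientation"]).as_matrix()
    else:
        T=c["T_tool_cam"]; Rt=R.from_euler("xyz",st["eef_rot"]).as_matrix()
        M=Rt@T[:3,:3]; p=np.array(st["eef_pos"])+Rt@T[:3,3]
    return f,c["cx"],c["cy"],p,M
def ray(k,u,v):
    f,cx,cy,p,M=k; d=M@np.array([(u-cx)/f,(v-cy)/f,1]); return p,d
def onz(k,u,v,z):
    p,d=ray(k,u,v); return p+d*(z-p[2])/d[2]
def proj(k,P):
    f,cx,cy,p,M=k; q=(np.atleast_2d(P)-p)@M; return np.c_[cx+f*q[:,0]/q[:,2],cy+f*q[:,1]/q[:,2]]
E
python3 - <<'E'
import cv2
a=cv2.imread("pics/a_top.png")[180:285,210:340]; b=cv2.imread("pics/a_scene.png")[110:230,270:400]
cv2.imwrite("pics/b_top.png",cv2.resize(a,None,fx=5.5,fy=5.5,interpolation=cv2.INTER_CUBIC))
cv2.imwrite("pics/b_sc.png",cv2.resize(b,None,fx=4.8,fy=4.8,interpolation=cv2.INTER_CUBIC))
E
python3 - <<'E'
from h import *
from cell import cams
k=cam(cams.camera("top"))
c=cv2.imread("pics/a_top.png"); g=c.max(axis=2)
print(onz(k,314,231,280),onz(k,297,229,279), onz(k,306,262,218),onz(k,306,201,218))
# dark mask of the wheel
m=((g<85)).astype(np.uint8); n,l,s,ce=cv2.connectedComponentsWithStats(m[180:285,280:340]); print(s)
i=1+np.argmax(s[1:,4]); pts=np.argwhere(l==i)[:,::-1]+[280,180]
print(cv2.minAreaRect(pts.astype(np.float32)))
E
```

```text
[ 510.03454761 -164.23930247  280.        ] [ 514.10350896 -134.16112398  279.        ] [ 454.57128666 -149.76147125  218.        ] [ 571.94458152 -151.41983645  218.        ]
[[   0    0   60  105 5244]
 [  42    5    1    1    1]
 [  44    5    1    1    1]
 [   0    7    1    1    1]
 [  20    6    2    1    2]
 [  17   19   25   65 1036]
 [  18   31    1   10   10]
 [  18   43    1    3    3]
 [  18   50    1    1    1]
 [   0   72    1    1    1]]
((308.89154052734375, 230.66958618164062), (23.620492935180664, 64.26971435546875), 2.862405300140381)
```

View pics/b_top.png

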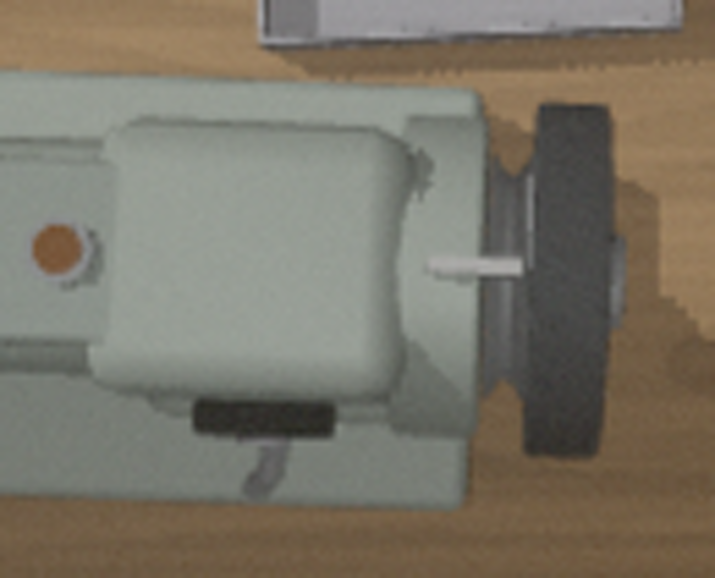

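View pics/b_sc.png

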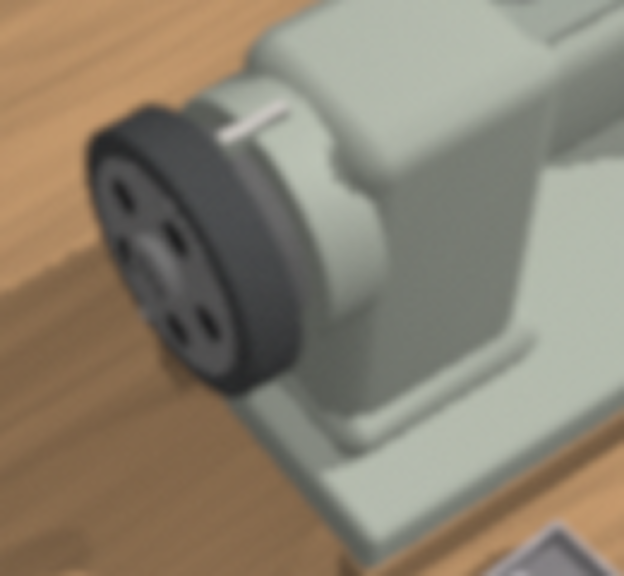

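The top crop shows no mark on the visible rim. The rib runs along row 228.4 from u≈288 to 305, and the rim's top spans u≈306 to 320.5. Next I compute the head pose from the bed edges, the rib and the wheel.

Run:
```python
from h import *
from cell import cams
k=cam(cams.camera("top")); ks=cam(cams.camera("scene"))
c=cv2.imread("pics/a_top.png").astype(int)
cs=cv2.imread("pics/a_scene.png")
f=lambda x,y:(210+(x-2.25)/5.5,180+(y-2.25)/5.5)
for n,a,z in (("bedfar",[(0,72),(475,92)],68),("bednear",[(0,490),(465,508)],68),("rib",[(430,266),(522,266)],279),("rimtop",[(527,266),(607,266)],280)):
    P=[onz(k,*f(*q),z) for q in a]; d=P[1]-P[0]; print(n,np.round(P,1),np.arctan2(d[0],-d[1]))
# wheel extremes in top at axis height: front/rear side rows
for q in ((540,104),(607,106),(525,452),(600,458)): print(onz(k,*f(*q),218))
# rib in scene
f2=lambda x,y:(270+(x-1.9)/4.8,110+(y-1.9)/4.8)
print([onz(ks,*f2(*q),279) for q in ((222,135),(285,108))])
```

```text
bedfar [[ 613.8   69.8   68. ]
 [ 602.8 -129.7   68. ]] -0.05523172252651477
bednear [[ 440.3   66.9   68. ]
 [ 429.4 -123.6   68. ]] -0.05720523514314045
rib [[ 516.2 -117.8  279. ]
 [ 515.8 -147.5  279. ]] -0.015377177793540215
rimtop [[ 515.7 -149.1  280. ]
 [ 515.3 -174.9  280. ]] -0.015377177793540213
[ 576.81028347 -154.94114743  218.        ]
[ 575.78908117 -178.67699558  218.        ]
[ 455.03322154 -147.94698109  218.        ]
[ 452.4997091  -173.94478168  218.        ]
[array([ 514.12542088, -147.65848733,  279.        ]), array([ 518.42733168, -119.92350273,  279.        ])]
```

Run:
```python
from h import *
from cell import cams,readout
s=readout.read_state(); M=R.from_euler("xyz",s["eef_rot"]).as_matrix(); print(np.round(M,3),s["clock"])
k=cam(cams.camera("wrist"),s); print(k[3], proj(k,s["eef_pos"]))
# target: tool x down, tool z = -headx, option jaw along head y
yaw=-0.056
hx=np.array([np.cos(yaw),np.sin(yaw),0]); hy=np.array([-np.sin(yaw),np.cos(yaw),0])
for n,z in (("z=-hx",-hx),("z=+hx",hx),("z=+hy",hy),("z=-hy",-hy)):
    x=np.array([0,0,-1.]); T=np.c_[x,np.cross(z,x),z]
    print(n,np.degrees(R.from_matrix(M.T@T).as_rotvec()))
T=np.array([[1,0,0]])
P=np.array([514.7,-164.1,345]); print("delta tool to hover",M.T@(P-s["eef_pos"]))
```

```text
[[-0.     0.285  0.959]
 [-0.     0.959 -0.285]
 [-1.    -0.     0.   ]] 0.3
[ 90.61690304 549.1408032  385.4683449 ] [[318.70217732 250.48174616]]
z=-hx [1.66662892e+02 2.73047338e-02 3.06427102e-03]
z=+hx [-1.33371054e+01 -2.09736321e-03  1.86889292e-02]
z=+hy [-1.03337104e+02 -1.68588205e-02  1.34566679e-02]
z=-hy [7.66628938e+01 1.26265727e-02 1.58188583e-02]
delta tool to hover [-139.54572949 -560.70727878  540.11440464]
```

Emit:
apply_moves --plan '[0,0,0,-0.06,0,0,0,0,0,0,-0.06,0,0,0,0,0,0,0,-0.035,0.034,0,0,0,0,0,-0.035,0.034,0,0,0,0,0,-0.035,0.034,0]' --force 20

```text
clock: 0.98
eef_pos: [224.9, 396.1, 325.4]
eef_rot: [1.001, 1.571, 0.713]
wrist_force: [0.8, -0.7, 0.6]
finger_gap: 47.3
```

Emit:
apply_moves --plan '[0,0,0,0,-0.035,0.034,0,0,0,0,0,-0.035,0.034,0,0,0,0,0,-0.035,0.034,0,0,0,0,0,-0.035,0.034,0,0,0,0,0,-0.035,0.034,0]'

```text
clock: 1.6
eef_pos: [338.0, 179.9, 325.6]
eef_rot: [0.705, 1.57, 0.416]
wrist_force: [0.7, 0.5, -0.5]
finger_gap: 0.7
```

Emit:
apply_moves --plan '[0,0,0,0,-0.035,0.034,0,0,0,0,0,-0.035,0.034,0,0,0,0,0,-0.035,0.034,0,0,0,0,0,-0.035,0.034,0,0,0,0,0,-0.035,0.034,0]'

```text
clock: 2.22
eef_pos: [451.2, -36.5, 325.6]
eef_rot: [0.262, 1.57, -0.027]
wrist_force: [0.4, 0.9, 0.9]
finger_gap: 0.5
```

Emit:
apply_moves --plan '[0.182,0,0,0,-0.035,0.034,0,0.182,0,0,0,0,0,0,0.182,0,0,0,0,0,0,0.182,0,0,0,0,0,0,0.182,0,0,0,0,0,0]'

```text
clock: 2.85
eef_pos: [473.3, -78.1, 325.4]
eef_rot: [-2.425, 1.571, 2.653]
wrist_force: [0.1, 0.3, 1.0]
finger_gap: 0.2
```

Emit:
apply_moves --plan '[0.182,0,0,0,0,0,0,0.182,0,0,0,0,0,0,0.182,0,0,0,0,0,0,0.182,0,0,0,0,0,0,0.182,0,0,0,0,0,0]'

```text
clock: 3.48
eef_pos: [473.4, -78.0, 325.4]
eef_rot: [-0.229, 1.571, -2.344]
wrist_force: [-0.1, -0.2, -1.5]
finger_gap: 0.5
```

Emit:
apply_moves --plan '[0.182,0,0,0,0,0,0,0.182,0,0,0,0,0,0,0.182,0,0,0,0,0,0,0.182,0,0,0,0,0,0,0.182,0,0,0,0,0,0]'

```text
clock: 4.1
eef_pos: [473.3, -78.0, 325.5]
eef_rot: [-0.74, 1.571, 2.519]
wrist_force: [-0.7, 0.2, 0.7]
finger_gap: -0.2
```

Emit:
apply_moves --plan '[0.179,0,0,0,0,0,0,0,0,0,0,0,0,0]'

```text
clock: 4.35
eef_pos: [473.3, -78.1, 325.4]
eef_rot: [-0.28, 1.571, 2.807]
wrist_force: [0.7, -0.4, -1.0]
finger_gap: 0.3
```

```bash
cat >> h.py <<'E'
YAW=-0.056
hx=np.array([np.cos(YAW),np.sin(YAW),0]); hy=np.array([-np.sin(YAW),np.cos(YAW),0]); hz=np.array([0,0,1.])
PTR=np.array([514.7,-164.1,280.])
def todelta(s,h):  # target in head coords rel. pointer -> shift in tool axes
    M=R.from_euler("xyz",s["eef_rot"]).as_matrix()
    return M.T@(PTR+h[0]*hx+h[1]*hy+h[2]*hz-np.array(s["eef_pos"]))
E
python3 - <<'E'
from h import *
from cell import cams,readout
s=readout.read_state(); M=R.from_euler("xyz",s["eef_rot"]).as_matrix(); print(np.round(M,3),s["clock"],s["eef_pos"],s["joints"])
print(np.round(M.T@np.c_[hx,hy],4)); print(todelta(s,(62,-2,10)))
c=cams.camera("wrist"); cv2.imwrite("pics/c_w.png",c["image"][:,:,::-1])
c=cams.camera("scene"); cv2.imwrite("pics/c_s.png",c["image"][:,:,::-1])
E
```

```text
[[-0.    -0.055 -0.998]
 [ 0.    -0.998  0.055]
 [-1.    -0.     0.   ]] 4.35 [473.33404622 -78.06453035 325.44547297] [-2.39822453e-01  7.44662877e-02  1.51253029e+00  2.87383975e-06
  1.55462618e+00  1.38612271e+00]
[[-0.e+00  0.e+00]
 [ 9.e-04 -1.e+00]
 [-1.e+00 -9.e-04]]
[  35.44161736   85.67760296 -108.04472549]
```

View pics/c_w.png

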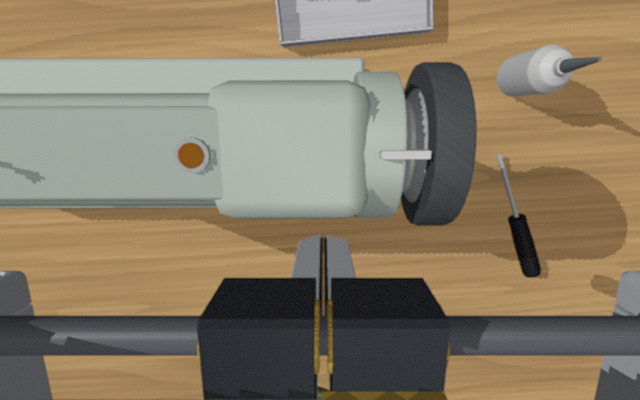

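View pics/c_s.png

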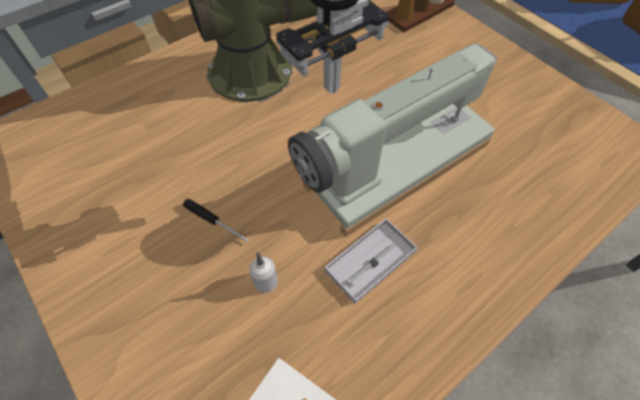

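The wrist view shows the rib from (382,155) to (431,155) with the rim beside it, and the shut fingertip at (323,240). The head lies square to the image, so the yaw is right. Next I check the pointer position.

Run:
```python
from h import *
from cell import cams,readout
s=readout.read_state(); k=cam(cams.camera("wrist"),s)
a,b=onz(k,382,154.5,279),onz(k,431,154.5,279); print(a,b,(a+b)/2-31*hy)
im=cv2.imread("pics/c_w.png").max(axis=2)
print(im[135:176,410]); print(im[154,375:480])
for u in (437,473): print(onz(k,u,154.5,280))
```

```text
[ 518.33740065 -115.04113191  279.        ] [ 516.72858703 -145.66682579  279.        ] [ 515.79790105 -161.30538355  279.        ]
[100 103 108 107 105 109 106 108 107 106 109 108 109 106 108 142 183 196
 196 195 194 195 198 189 148 122 121 121 120 120 121 120 122 122 120 121
 119 123 118 119 115]
[186 186 183 182 166 167 184 194 196 195 195 195 197 196 196 197 197 196
 200 196 199 196 199 197 196 197 195 197 193 195 195 196 196 194 194 195
 196 196 196 197 196 197 198 197 197 199 197 200 199 198 198 196 197 198
 196 175 115  46  36  57  69  82  82  87  84  85  87  80  81  81  83  83
  83  84  86  83  81  84  86  83  83  82  80  81  81  83  82  82  77  85
  80  83  80  81  84  79  80  75  76  87 138 163 171 167 167]
[ 516.65085366 -149.10821312  280.        ]
[ 515.47426728 -171.50594391  280.        ]
```

Emit:
apply_moves --plan '[0,0,0,0,0.028,-0.0339,0,0,0,0,0,0.028,-0.0339,0,0,0,0,0,0.028,-0.0339,0,0,0,0,0.024,0,0,0,0,0,0,0.0239,0,0,0]'

```text
clock: 5.12
eef_pos: [570.4, -168.0, 276.3]
eef_rot: [-0.37, 1.57, 2.718]
wrist_force: [-0.3, -0.2, 0.2]
finger_gap: 0.5
```

```bash
sed -i 's/^PTR=.*/PTR=np.array([515.3,-162.6,280.])/' h.py
python3 - <<'E'
from h import *
from cell import cams,readout
c=cams.camera("wrist"); cv2.imwrite("pics/d_w.png",c["image"][:,:,::-1])
c=cams.camera("scene"); cv2.imwrite("pics/d_s.png",cv2.resize(c["image"][80:240,230:430,::-1],None,fx=4,fy=3.7,interpolation=cv2.INTER_CUBIC))
s=readout.read_state(); print(s["clock"],s["eef_pos"],todelta(s,(0,0,0)))
E
```

```text
5.225 [ 569.50948772 -167.47246518  274.90158548] [-4.85873557 -1.94819567 54.4150763 ]
```

View pics/d_w.png

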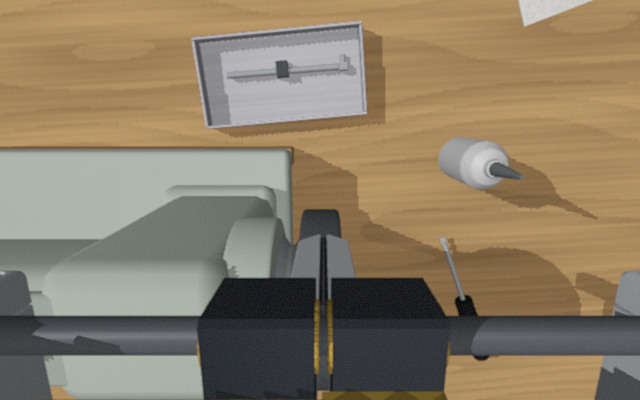

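View pics/d_s.png

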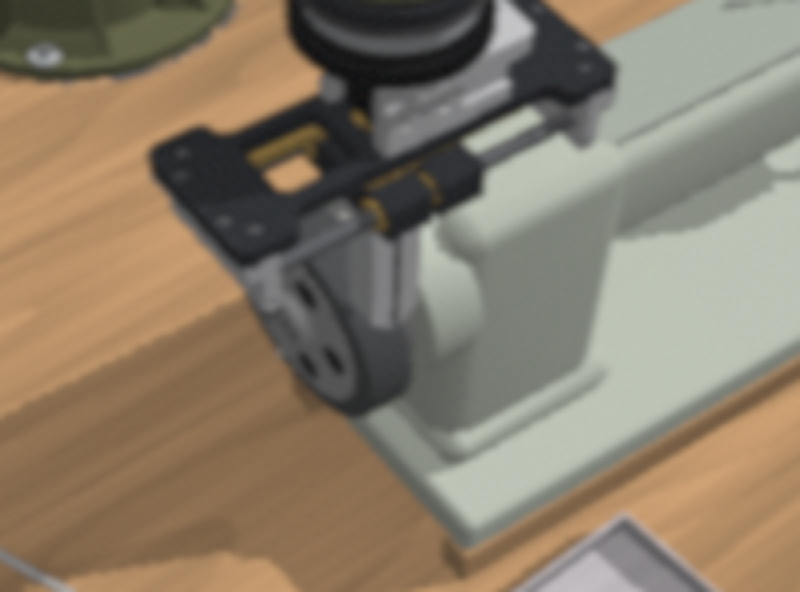

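Emit:
apply_moves --plan '[0,0,0,0,0,0,0,0,0,0,0,0,0,0]'

```text
clock: 5.48
eef_pos: [570.5, -167.7, 278.9]
eef_rot: [2.85, 1.569, -0.347]
wrist_force: [0.5, -0.1, -0.3]
finger_gap: 0.7
```

Run:
```python
from h import *
from cell import readout
s=readout.read_state(); print(s["clock"],s["eef_pos"],todelta(s,(0,0,0)),s["wrist_force"])
```

```text
5.475 [ 570.4810766  -167.67161255  278.888494  ] [-1.21512993 -2.00280601 55.37526651] [ 0.52439867 -0.10617318 -0.29671944]
```

Emit:
apply_moves --plan '[0,0,0,0,0,0,0,0,0,0,0,0,0,0]'

```text
clock: 5.72
eef_pos: [570.2, -167.6, 277.9]
eef_rot: [2.789, 1.57, -0.409]
wrist_force: [-0.6, 0.2, -0.7]
finger_gap: 0.8
```

Emit:
apply_moves --plan '[0,0,0,0,0,0,0]'

```text
clock: 5.85
eef_pos: [570.2, -167.6, 277.7]
eef_rot: [2.586, 1.571, -0.612]
wrist_force: [0.0, 0.6, -0.5]
finger_gap: 0.3
```

Emit:
apply_moves --plan '[0,0,0,0,0,0.025,0,0,0,0,0,0,0.042,0,0,0,0,0,0,0.042,0,0,0,0,-0.03,0,0.025,0,0,0,0,-0.03,0,0,0]'

```text
clock: 6.48
eef_pos: [435.1, -160.0, 339.0]
eef_rot: [2.663, 1.57, -0.536]
wrist_force: [1.0, 0.5, -0.5]
finger_gap: 0.8
```

```bash
cat > snap.py <<'E'
import sys
from h import *
from cell import cams,readout
n=sys.argv[1]; outs=[]
for i in range(int(sys.argv[2])):
    s=readout.read_state(); c=cams.camera("wrist"); cv2.imwrite(f"pics/{n}_w{i}.png",c["image"][:,:,::-1])
    s2=readout.read_state(); c2=cams.camera("scene"); 
    print(s["clock"],np.round(s["eef_pos"],1),s2["clock"],np.round(todelta(s,(0,0,0)),1))
    np.savez(f"pics/{n}_{i}.npz",s=np.r_[s["eef_pos"],s["eef_rot"],s["clock"]],s2=s2["clock"])
    outs.append(np.hstack([cv2.resize(c["image"][:,120:520,::-1],(400,400)),cv2.resize(c2["image"][100:220,270:390,::-1],(400,400),interpolation=cv2.INTER_CUBIC)]))
for i,o in enumerate(outs): cv2.imwrite(f"pics/{n}_{i}.png",o)
E
python3 snap.py e 2
```

```text
6.475 [ 435.1 -160.   339. ] 6.525 [ 59.1  -2.  -80.1]
6.575 [ 436.8 -160.4  340.8] 6.625 [ 61.2  -2.4 -78.2]
```

View pics/e_0.png

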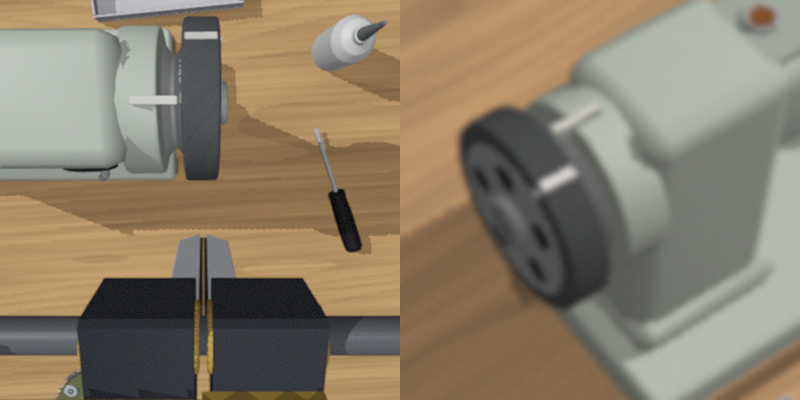

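View pics/e_1.png

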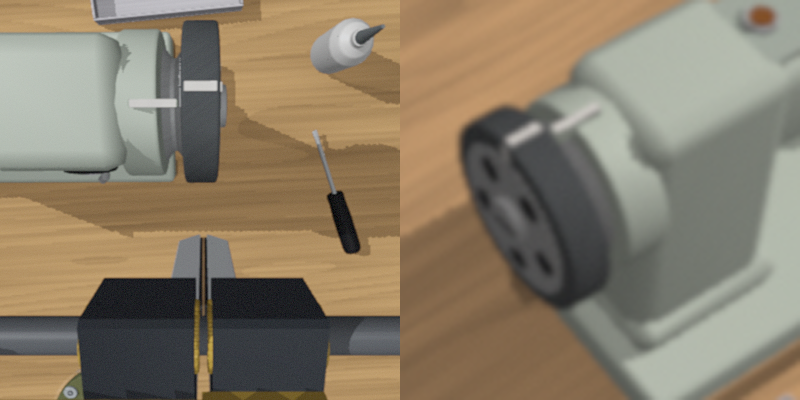

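The first pair shows the mark at wrist crop (200,35), and the second, 0.1 s later, at (200,86). The wheel is spinning the right way. While it coasts I'll move to a hover over the rim and track the mark.

```bash
cat > track.py <<'E'
import sys,json,os
from h import *
from cell import cams,readout
def ang(c,k,thr=150):
    im=c["image"].astype(int); mx=im.max(2); mn=im.min(2)
    v,u=np.nonzero((mx>thr)&(mx-mn<40))
    f,cx,cy,p,M=k
    d=np.c_[(u-cx)/f,(v-cy)/f,np.ones(len(u))]@M.T
    o=p-(PTR-62*hz)
    ox,oz=o@hx,o[2]; dx,dz=d@hx,d[:,2]
    A=dx*dx+dz*dz;B=ox*dx+oz*dz;C=ox*ox+oz*oz-62**2
    D=B*B-A*C; ok=D>0; t=(-B-np.sqrt(np.where(ok,D,0)))/A
    y=o@hy+t*(d@hy); x=ox+t*dx; z=oz+t*dz
    ok&=(abs(y)<9)
    th=np.arctan2(-x,z)[ok]
    if len(th)<6: return None,0,0
    m=np.median(th); g=abs(th-m)<0.15
    return round(float(th[g].mean()),3),int(g.sum()),round(float(th[g].std()),3)
def go(which,n):
    L=json.load(open("log.json")) if os.path.exists("log.json") else []
    for i in range(n):
        for w in which:
            s=readout.read_state(); c=cams.camera(w)
            r=ang(c,cam(c,s),150 if w=="wrist" else 140); L.append([w,s["clock"],*r])
            cv2.imwrite(f"pics/t_{w}_{s['clock']:.2f}.png",c["image"][:,:,::-1])
            print(w[0],round(s["clock"],3),r,np.round(todelta(s,(0,0,0)),1))
    json.dump(L,open("log.json","w"))
if __name__=="__main__": go(sys.argv[1].split(","),int(sys.argv[2]))
E
python3 - <<'E'
from track import *
class C(dict):pass
from cell import cams
c0=dict(cams.camera("wrist"))
for i in (0,1):
    z=np.load(f"pics/e_{i}.npz")["s"]; c=dict(c0); c["image"]=cv2.imread(f"pics/e_w{i}.png")[:,:,::-1]
    print(z[6],ang(c,cam(c,{"eef_pos":z[:3],"eef_rot":z[3:6]})))
E
```

```text
6.475 (-0.734, 190, 0.032)
6.575 (-0.179, 284, 0.03)
```

Emit:
apply_moves --plan '[0,0,0,0,0,-0.045,0,0,0,0,0,0,-0.044,0,0,0,0,0.02,0,0,0,0,0,0,0.02,0,0,0,0,0,0,0.01,0,0,0]'

```text
clock: 7.35
eef_pos: [524.9, -164.9, 285.3]
eef_rot: [-0.303, 1.567, 2.783]
wrist_force: [0.6, -0.1, 0.4]
finger_gap: 0.1
```

```bash
python3 track.py wrist,scene 4
```

```text
w 7.35 (None, 0, 0) [ 5.3 -1.7  9.7]
s 7.4 (None, 0, 0) [ 4.8 -1.7  9.6]
w 7.45 (None, 0, 0) [ 6.1 -1.8  9.7]
s 7.5 (None, 0, 0) [ 7.3 -1.9 10. ]
w 7.55 (None, 0, 0) [ 7.9 -2.  10.2]
s 7.6 (-1.399, 7, 0.016) [ 8.2 -2.  10.3]
w 7.65 (-1.207, 136, 0.032) [ 8.3 -2.  10.3]
s 7.7 (-0.971, 27, 0.029) [ 8.2 -2.  10.2]
```

Emit:
apply_moves --plan '[0,0,0,0,0,0,0,0,0,0,0,0,0,0,0,0,0,0,0,0,0,0,0,0,0,0,0,0,0,0,0,0,0,0,0]'

```text
clock: 8.38
eef_pos: [525.3, -165.1, 287.6]
eef_rot: [-2.345, 1.571, 0.741]
wrist_force: [0.1, 1.2, 0.3]
finger_gap: 0.3
```

Emit:
apply_moves --plan '[0,0,0,0,0,0,0,0,0,0,0,0,0,0,0,0,0,0,0,0,0,0,0,0,0,0,0,0,0,0,0,0,0,0,0]'

```text
clock: 9.0
eef_pos: [525.3, -165.1, 287.6]
eef_rot: [1.919, 1.571, -1.278]
wrist_force: [0.3, -0.1, 0.4]
finger_gap: 0.8
```

```bash
python3 track.py wrist 5
```

```text
w 9.0 (None, 0, 0) [ 7.6 -1.9 10.1]
w 9.05 (None, 0, 0) [ 7.6 -2.  10.1]
w 9.1 (None, 0, 0) [ 7.5 -2.  10.1]
w 9.15 (None, 0, 0) [ 7.6 -1.9 10.1]
w 9.2 (None, 0, 0) [ 7.6 -2.  10.1]
```

```bash
python3 track.py wrist 4
```

```text
w 9.25 (None, 0, 0) [ 7.5 -1.9 10.1]
w 9.3 (-1.431, 54, 0.024) [ 7.5 -2.  10.1]
w 9.35 (-1.289, 108, 0.032) [ 7.5 -1.9 10.1]
w 9.4 (-1.149, 167, 0.034) [ 7.5 -2.  10.1]
```

```bash
python3 track.py wrist 2
```

```text
w 9.45 (-1.004, 203, 0.03) [ 7.5 -1.9 10.1]
w 9.5 (-0.862, 242, 0.029) [ 7.5 -1.9 10.1]
```

Emit:
apply_moves --plan '[0,0,0,0.0102,0,0,0,0,0,0,0,0,0,0]'

```text
clock: 9.8
eef_pos: [526.4, -165.3, 279.6]
eef_rot: [2.887, 1.565, -0.311]
wrist_force: [1.7, 0.9, 18.3]
finger_gap: 0.3
```

```bash
python3 track.py wrist,scene 2
```

```text
w 9.8 (-0.456, 376, 0.029) [-0.4 -2.1 11.2]
s 9.85 (-0.439, 38, 0.035) [-0.5 -2.1 11.1]
w 9.9 (-0.455, 377, 0.029) [-0.4 -2.1 11.2]
s 9.95 (-0.439, 38, 0.035) [-0.5 -2.1 11.1]
```

Emit:
apply_moves --plan '[0,0,0,0,0,0.004,0,0,0,0,0,0,0.005,0,0,0,0,0,0,0.005,0,0,0,0,0,0,0.005,0,0,0,0,0,0,0.004,0]'

```text
clock: 10.62
eef_pos: [502.9, -164.1, 279.6]
eef_rot: [2.837, 1.566, -0.361]
wrist_force: [-1.0, 1.1, 16.6]
finger_gap: 0.4
```

```bash
python3 track.py wrist,scene 1
```

```text
w 10.625 (-0.076, 415, 0.029) [ -0.4  -2.1 -12.3]
s 10.675 (-0.048, 37, 0.039) [ -0.5  -2.2 -12.6]
```

```bash
cat > cmp.py <<'E'
import sys
from h import *
w=sys.argv[1]; im=cv2.imread(w).max(axis=2).astype(float)
u0,u1,v0,v1=map(int,sys.argv[2:6])
x=im[v0:v1,u0:u1]
cv2.imwrite(sys.argv[6],cv2.resize(cv2.imread(w)[v0:v1,u0:u1],None,fx=8,fy=8,interpolation=cv2.INTER_CUBIC))
E
python3 cmp.py pics/t_wrist_10.62.png 270 350 180 240 pics/f.png || ls pics | tail; ls pics | grep t_
```

```text
t_scene_10.68.png
t_scene_7.40.png
t_scene_7.50.png
t_scene_7.60.png
t_scene_7.70.png
t_scene_9.85.png
t_scene_9.95.png
t_wrist_10.62.png
t_wrist_7.35.png
t_wrist_7.45.png
t_wrist_7.55.png
t_wrist_7.65.png
t_wrist_9.00.png
t_wrist_9.05.png
t_wrist_9.10.png
t_wrist_9.15.png
t_wrist_9.20.png
t_wrist_9.25.png
t_wrist_9.30.png
t_wrist_9.35.png
t_wrist_9.40.png
t_wrist_9.45.png
t_wrist_9.50.png
t_wrist_9.80.png
t_wrist_9.90.png
```

```bash
cp pics/t_wrist_10.6*.png pics/f_full.png
```

```text
(no output)
```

View pics/f_full.png

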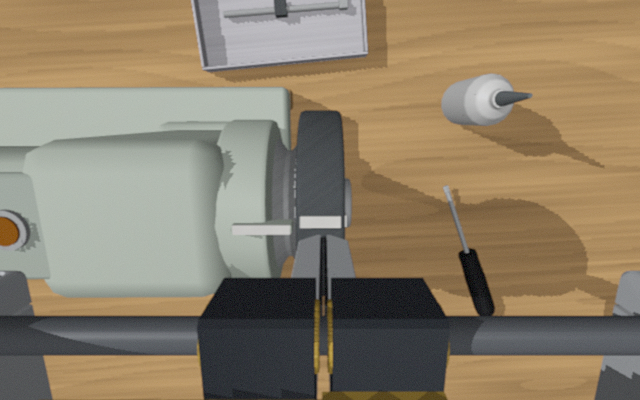

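```bash
cat > gap.py <<'E'
import sys
from h import *
from track import *
def gap(c,k):
    im=c["image"].astype(int); mx=im.max(2); mn=im.min(2)
    v,u=np.nonzero((mx>150)&(mx-mn<40))
    P=np.array([onz(k,a,b,279.) for a,b in zip(u,v)])-PTR; x=P@hx; y=P@hy
    g=(abs(x)<14)&(y>29)&(y<44)
    mxv=mx[v,u]; 
    h,e=np.histogram(x[g],bins=np.arange(-14,15,1)); 
    r=(y>17)&(y<28)&(abs(x)<14)
    return x[r].mean(),x[r].min(),x[r].max(),r.sum()
if __name__=="__main__":
  for w in sys.argv[1].split(","):
    s=readout.read_state(); c=cams.camera(w); k=cam(c,s)
    a=ang(c,k,150 if w=="wrist" else 140); print(w,s["clock"],a,"mark x",-62*np.sin(a[0] or 0),"rib x",np.round(gap(c,k),2),s["eef_pos"],s["wrist_force"])
    cv2.imwrite(f"pics/g_{w}_{s['clock']:.2f}.png",c["image"][:,:,::-1])
E
python3 gap.py wrist,scene
```

```text
wrist 10.725 (-0.073, 418, 0.029) mark x 4.521981228617766 rib x [  0.    -2.57   2.93 205.  ] [ 502.733974   -164.05454971  279.49599477] [-1.6182288   0.48337656 17.98938814]
scene 10.775 (-0.053, 34, 0.035) mark x 3.2844618203865545 rib x [ -1.   -13.19  13.14  36.  ] [ 502.8560982  -164.04653985  279.48378536] [-1.67943626  1.80698855 18.90872393]
```

Emit:
apply_moves --plan '[0,0,0,0,0,0.0022,0,0,0,0,0,0,0.0022,0,0,0,0,0,0,0,0]'

```text
clock: 11.2
eef_pos: [498.2, -163.8, 278.9]
eef_rot: [2.783, 1.567, -0.415]
wrist_force: [-2.6, 0.5, 15.9]
finger_gap: 0.3
```

```bash
python3 gap.py wrist,scene,wrist
python3 - <<'E'
import cv2,glob
f=sorted(glob.glob("pics/g_scene_*.png"))[-1]; a=cv2.imread(f)[125:175,285:355]
g=sorted(glob.glob("pics/g_wrist_*.png"))[-1]; b=cv2.imread(g)[190:250,210:360]
cv2.imwrite("pics/h_s.png",cv2.resize(a,None,fx=8,fy=8,interpolation=cv2.INTER_CUBIC)); cv2.imwrite("pics/h_w.png",cv2.resize(b,None,fx=5,fy=5,interpolation=cv2.INTER_CUBIC))
E
```

```text
wrist 11.2 (0.005, 420, 0.03) mark x -0.3099987083349479 rib x [ 4.00e-02 -2.50e+00  2.93e+00  2.09e+02] [ 498.24151172 -163.81519499  278.92594676] [-2.6069021   0.49728113 15.90436875]
scene 11.25 (0.023, 32, 0.037) mark x -1.4258742776587352 rib x [ -1.   -13.19  13.14  36.  ] [ 498.29082708 -163.79437795  278.92785234] [-2.57271198  0.23610886 16.36028237]
wrist 11.3 (0.004, 419, 0.03) mark x -0.24799933866719576 rib x [ 3.00e-02 -2.42e+00  2.47e+00  2.07e+02] [ 498.31692058 -163.79184128  278.92140499] [-2.46393988  0.41359918 16.40101312]
```

View pics/h_s.png

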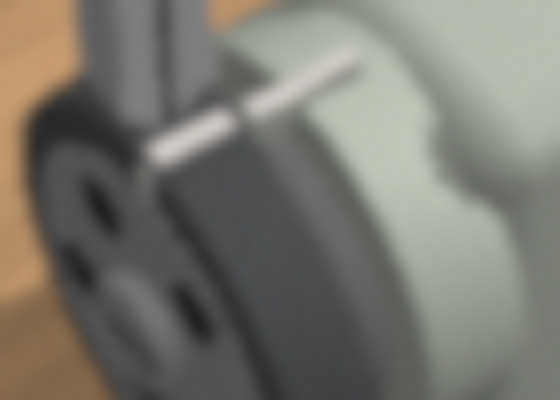

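View pics/h_w.png

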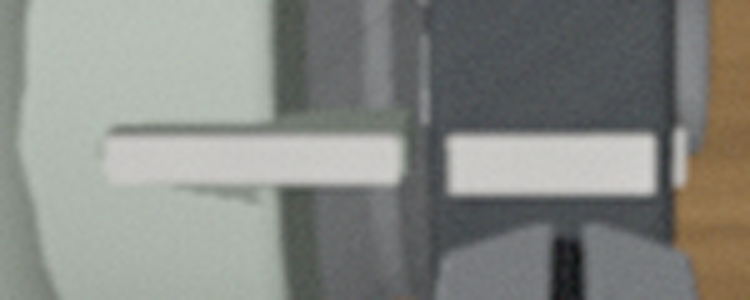

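The scene and wrist crops both show the mark in line with the rib, with an offset of about 0.3 mm. Lifting off.

Emit:
apply_moves --plan '[0,0,0,-0.02,0,0,0,0,0,0,-0.03,0,0,0,0,0,0,-0.01,0,0.03,0,0,0,0,0,0,0.03,0,0,0,0,0,0,0,0]'

```text
clock: 11.98
eef_pos: [437.1, -160.2, 337.5]
eef_rot: [2.767, 1.57, -0.431]
wrist_force: [1.4, -0.2, -0.2]
finger_gap: 0.3
```

```bash
python3 gap.py wrist,scene,wrist
python3 - <<'E'
import cv2,glob
f=max(glob.glob("pics/g_scene_*.png"),key=lambda n:float(n[:-4].split("_")[-1])); a=cv2.imread(f)
g=max(glob.glob("pics/g_wrist_*.png"),key=lambda n:float(n[:-4].split("_")[-1])); b=cv2.imread(g)[60:200,250:430]
cv2.imwrite("pics/i_s.png",a); cv2.imwrite("pics/i_w.png",cv2.resize(b,None,fx=4,fy=4,interpolation=cv2.INTER_CUBIC))
E
```

```text
wrist 11.975 (0.042, 285, 0.029) mark x -2.603234491520967 rib x [  0.53  -2.29   3.24 146.  ] [ 437.1172649  -160.1593603   337.51679757] [ 1.43047389 -0.1970071  -0.1982233 ]
scene 12.025 (0.069, 27, 0.034) mark x -4.274606214991269 rib x [ -0.31 -13.19  13.14  33.  ] [ 437.8778639  -160.2379618   337.31671423] [0.0904057  0.23883446 0.09655197]
wrist 12.075 (0.04, 306, 0.031) mark x -2.479338719571318 rib x [  0.6   -2.4    3.13 153.  ] [ 438.29515953 -160.2587867   337.096714  ] [-0.06516128 -0.28303063 -0.27298058]
```

View pics/i_s.png

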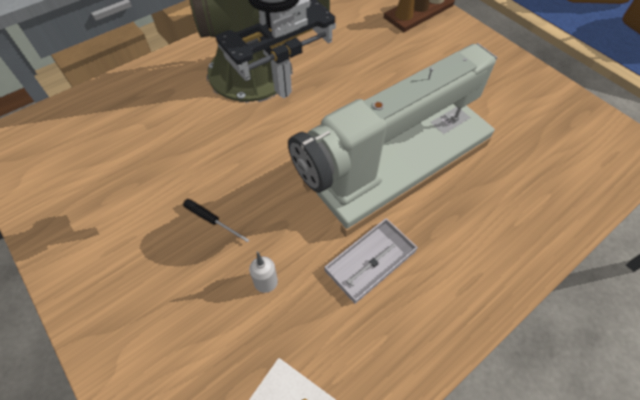

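View pics/i_w.png

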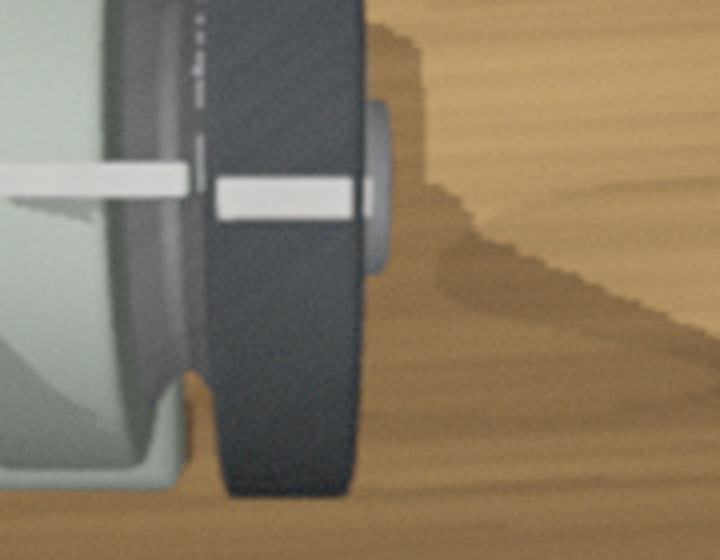

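Lifting off released the arm's springing and moved the mark about 3 mm past the rib. It's at rest with mark x -2.5 and rib x +0.6. I'll set the finger down lightly and trim those last 3 mm, allowing for the same spring-back.

Emit:
apply_moves --plan '[0,0,0,0,0,-0.03,0,0,0,0,0.01,0,-0.03,0,0,0,0,0.02,0,0,0,0,0,0,0.015,0,0,0,0,0,0,0.006,0,0,0]'

```text
clock: 12.75
eef_pos: [497.9, -163.5, 285.3]
eef_rot: [-0.311, 1.569, 2.774]
wrist_force: [-0.1, 0.9, 0.3]
finger_gap: 0.4
```

Emit:
apply_moves --plan '[0,0,0,0,0,0,0,0,0,0,0,0,0,0,0,0,0,0,0,0,0,0,0,0,0,0,0,0]'

```text
clock: 13.25
eef_pos: [497.9, -163.6, 286.7]
eef_rot: [2.84, 1.57, -0.357]
wrist_force: [0.7, 0.6, 0.7]
finger_gap: 0.6
```

```bash
python3 gap.py wrist,scene,wrist
```

```text
wrist 13.25 (0.045, 381, 0.03) mark x -2.7890584703349344 rib x [  0.21  -2.36   2.7  197.  ] [ 497.93915106 -163.58668452  286.65821487] [0.67559361 0.64816366 0.72035781]
scene 13.3 (0.065, 29, 0.036) mark x -4.027162807756521 rib x [ -1.   -13.19  13.14  36.  ] [ 497.9216962  -163.59689705  286.55373427] [ 0.12958984 -0.7873688   0.45830351]
wrist 13.35 (0.046, 395, 0.031) mark x -2.85099430107551 rib x [  0.22  -2.33   2.73 199.  ] [ 497.92468576 -163.58952114  286.48901213] [0.22225273 0.02186326 0.62880285]
```

Emit:
apply_moves --plan '[0,0,0,0.0045,0,0,0,0,0,0,0.002,0,0,0,0,0,0,0.0015,0,0,0,0,0,0,0,0,0,0]'

```text
clock: 13.9
eef_pos: [498.2, -163.6, 279.2]
eef_rot: [2.895, 1.569, -0.302]
wrist_force: [-1.4, 0.8, 7.0]
finger_gap: 0.6
```

```bash
python3 gap.py wrist,scene,wrist
```

```text
wrist 13.9 (0.043, 404, 0.031) mark x -2.665178503617685 rib x [  0.27  -2.67   2.76 208.  ] [ 498.17116722 -163.58352949  279.21555753] [-1.41351733  0.80588379  6.95586679]
scene 13.95 (0.061, 31, 0.038) mark x -3.7796549660027634 rib x [ -1.   -13.19  13.14  36.  ] [ 498.16154629 -163.58053356  279.22471577] [-0.89324889  1.28925434  6.05807071]
wrist 14.0 (0.043, 403, 0.03) mark x -2.665178503617685 rib x [  0.29  -2.68   2.76 208.  ] [ 498.16552684 -163.584758    279.21437489] [-1.44730817  1.70847304  6.38334528]
```

Emit:
apply_moves --plan '[0,0,0,0,0,-0.0016,0,0,0,0,0,0,-0.0016,0,0,0,0,0,0,0,0]'

```text
clock: 14.42
eef_pos: [501.6, -163.8, 279.6]
eef_rot: [2.9, 1.568, -0.297]
wrist_force: [-0.9, 0.3, 10.2]
finger_gap: 0.5
```

```bash
python3 gap.py wrist,scene
```

```text
wrist 14.425 (-0.015, 376, 0.028) mark x 0.9299651253923416 rib x [  0.24  -2.69   2.8  201.  ] [ 501.56459939 -163.77414328  279.58567409] [-0.9419965   0.33865352 10.15345747]
scene 14.475 (0.006, 34, 0.039) mark x -0.37199776800401757 rib x [ -1.   -13.19  13.14  36.  ] [ 501.5278183  -163.77166416  279.58359552] [-0.93056689  1.47137822  9.66092452]
```

Emit:
apply_moves --plan '[0,0,0,-0.0004,0,0,0,0,0,0,-0.0004,0,0,0,0,0,0,0,0,0,0]'

```text
clock: 14.9
eef_pos: [501.3, -163.7, 279.7]
eef_rot: [2.921, 1.57, -0.277]
wrist_force: [-0.7, 1.1, 6.6]
finger_gap: 0.4
```

```bash
python3 gap.py wrist,scene
```

```text
wrist 14.9 (-0.01, 376, 0.028) mark x 0.6199896667183332 rib x [ 4.00e-02 -2.44e+00  2.50e+00  2.00e+02] [ 501.29295422 -163.73835185  279.68771533] [-0.69386765  1.13762915  6.62460627]
scene 14.95 (0.01, 32, 0.036) mark x -0.6199896667183332 rib x [ -1.   -13.19  13.14  36.  ] [ 501.29568495 -163.74623626  279.70104791] [-0.8119125   1.59198719  7.36778713]
```

Emit:
apply_moves --plan '[0,0,0,-0.0004,0,0,0,0,0,0,-0.0004,0,0,0,0,0,0,-0.0004,0,0,0,0,0,0,0,0,0,0]'

```text
clock: 15.5
eef_pos: [501.0, -163.8, 280.1]
eef_rot: [-0.236, 1.57, 2.849]
wrist_force: [0.4, -0.2, 0.4]
finger_gap: 0.3
```

```bash
python3 gap.py wrist,scene
```

```text
wrist 15.5 (-0.007, 401, 0.03) mark x 0.4339964556753503 rib x [ 2.00e-01 -2.27e+00  2.68e+00  2.01e+02] [ 501.02705534 -163.76246206  280.06643769] [ 0.41015292 -0.23058553  0.35821108]
scene 15.55 (0.013, 33, 0.038) mark x -0.8059772978585006 rib x [ -1.   -13.19  13.14  36.  ] [ 501.04280105 -163.74856256  280.08156247] [ 0.47578241  0.22343468 -0.06834999]
```

Contact is released (0.4 N) and the mark sits within 0.3 mm of the rib. I'll raise slowly and clear the wheel.

Emit:
apply_moves --plan '[0,0,0,-0.001,0,0,0,0,0,0,-0.005,0,0,0,0,0,0,-0.02,0,0,0,0,0,0,-0.03,0,0.01,0,0,0,0,0,0,0.03,0]'

```text
clock: 16.23
eef_pos: [461.6, -161.7, 338.3]
eef_rot: [2.79, 1.568, -0.407]
wrist_force: [-0.9, -0.2, -0.7]
finger_gap: 0.5
```

Emit:
apply_moves --plan '[0,0,0,0,0,0.03,0,0,0,0,0,0,0,0,0,0,0,0,0,0,0,0,0,0,0,0,0,0]'

```text
clock: 16.73
eef_pos: [431.8, -159.8, 336.1]
eef_rot: [-0.483, 1.57, 2.603]
wrist_force: [-0.1, -0.6, 0.3]
finger_gap: 0.2
```

```bash
python3 gap.py wrist,scene,top,wrist
python3 - <<'E'
import cv2,glob
L=lambda w:max(glob.glob(f"pics/g_{w}_*.png"),key=lambda n:float(n[:-4].split("_")[-1]))
cv2.imwrite("pics/j_s.png",cv2.imread(L("scene"))); cv2.imwrite("pics/j_w.png",cv2.imread(L("wrist")))
E
```

```text
wrist 16.725 (-0.013, 293, 0.029) mark x 0.8059772978585006 rib x [  0.68  -2.3    3.13 151.  ] [ 431.7610386  -159.82813853  336.12433522] [-0.12804637 -0.59778189  0.27159404]
scene 16.775 (0.01, 32, 0.036) mark x -0.6199896667183332 rib x [ -0.63 -13.19  13.14  33.  ] [ 431.71797832 -159.82138138  336.07990745] [ 0.29757139 -0.65070722 -0.11178764]
top 16.825 (0.0, 34, 0.025) mark x -0.0 rib x [-0.76 -2.71  1.19 18.  ] [ 431.63332015 -159.79709976  336.02762119] [-0.8830037   0.03430563  0.3131169 ]
wrist 16.875 (-0.013, 290, 0.029) mark x 0.8059772978585006 rib x [  0.52  -1.92   3.5  152.  ] [ 431.54461532 -159.81571434  336.07658632] [ 0.58943028  0.41021525 -0.4541211 ]
```

View pics/j_w.png

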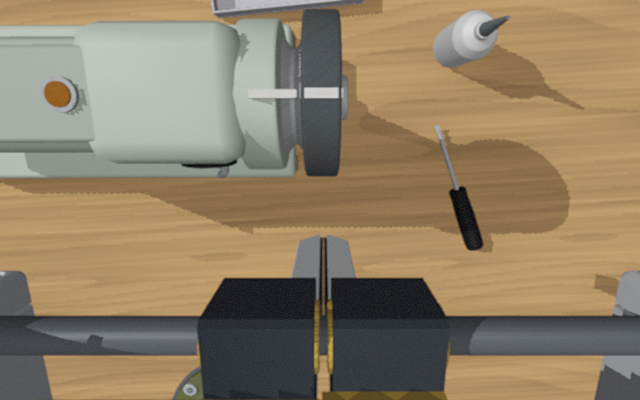

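View pics/j_s.png

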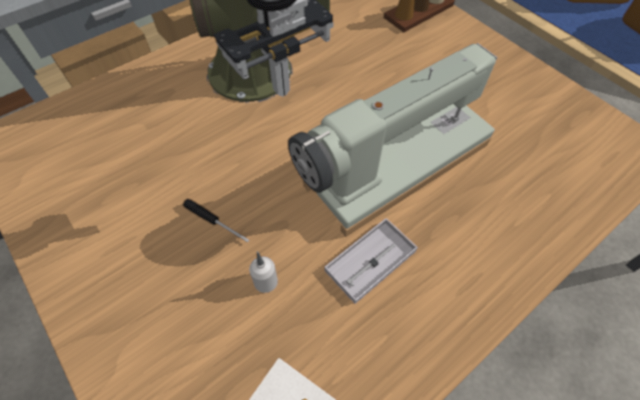

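The wrist view shows the mark (u 304–340, v 93) in line with the rib (u 248–297, v 93). The hand is clear of the wheel and the loose items haven't moved.

```bash
python3 -c "
from cell import ticket; print(ticket.sign_off())"
```

```text
the job is handed in; nothing more can be done
None
```

The wheel spun freely and now rests with the timing mark lined up with the pointer. The job was handed in at about 17 s of the 48 s allowed.

- **Spin:** I flicked the wheel once the sewing way, to about 5.5 rad/s. It then ran untouched for about 3 s, slowing to about 2.5 rad/s and losing roughly 1 rad/s each second.
- **Braking:** I braked it with the fingertip as the mark came up. It stopped about 0.45 rad (28 mm of rim) short of the pointer, and I drew it the rest of the way under the finger.
- **Correction:** My first lift-off let the arm spring and carried the mark about 3 mm past the pointer. I set the finger down lightly, drew the wheel back those 3 mm and lifted off in small steps. By a strict reading, this backward nudge and the 28 mm draw are the two points open to question.
- **Last checks:** The wrist camera puts the mark within 0.3 mm of the pointer rib, and the top camera within about 0.8 mm. The scene camera's rib reading was too noisy to use, but it puts the mark within about 0.6 mm of the measured pointer position. The wheel was at rest, the hand was clear with no contact force, and the oiler, screwdriver and tray looked unmoved.

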